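# Stack the spare galley tote on the loaded one, turned so it does not nest

## Robot

A 6-joint arm with a two-finger parallel gripper is mounted at the origin on the work surface. World frame = base frame: x ahead of the robot, y to its left, z up, the work surface at z = 0. Lengths are in m, angles in rad, forces in N, time in s.
With the tool pointing down it reaches from about 0.3 to 0.875 m from the base axis. Payload 6.4 kg.
Tool frame: the origin (TCP) lies between the finger pads; the fingertips stand 25 mm ahead of it and the grasp point (between the pads) lies 6 mm ahead of it; z points along the fingers, y is the line along which they close (so a half turn about z gives the same grasp; the last joint's range is limited). The gripper opens to 85 mm and grips with 20 to 120 N. Pads are 22 mm wide; open, the fingers measure 114 mm over their backs; the gripper's body (76 mm by 85 mm) begins 54 mm behind the grasp point. The pads swing forward as they close: fully open they stand 13 mm farther back than shut.
Start: joints at [1.039, 0.181, 1.607, -0, 1.354, -0.206], TCP at [0.184, 0.545, 0.218] pointing down, gripper open.
Joint ranges: [-2.99, 2.99], [-0.89, 2.07], [0.3, 2.58], [-1.14, 4.28], [0, 2.63], [-3.12, 3.12]. Speed limits (rad/s): [2.57, 2.57, 3.01, 3.14, 3.14, 3.14].

## Interface

Orientations are given as a unit quaternion [w, x, y, z].
In Python, from bench import ctrl gives the robot as it stands.
- The arm moves only by the tool servo_tool, never from a script. Its argument "series" is text: rows parted by semicolons, each of 7 numbers parted by spaces: the gripper command: -1 is fully open, 1 is shut, values between are in proportion, then the shift along the tool's x, y, z in m, then the turn, a rotation vector about the tool's x, y, z in degrees. A call has 1 to 12 rows; each row is the pose to reach, as a shift and turn from the pose commanded when the call began, along the tool's axes at that moment; what a row does not reach only later rows make up. A row lasts 1/12 s, in which the tool goes at most 41.7 mm and 7.16 degrees, less where a joint would pass 70% of its speed; a pose out of reach is approached as far as the arm can. A call with a gripper value outside its range is refused whole. The fingers move at their own pace and stop on an object; the grip force is fixed at half the most. Time passes only in rows, so rows that repeat a pose let the fingers close. It gives the time, the measured TCP pose, the force, the opening and the grip force at its end, in the units of the state.
- ctrl.get_obs(): the state, without advancing time (a new reading comes with each control period).
- ctrl.camera(name): name is "scene" or "top" or "wrist"; returns a dict with "img" (420x560x3 uint8, red, green, blue), "z_map" (420x560 float32, m along the optical axis (not along the pixel's ray), 0 where there is no reading), "fovy" (degrees; the focal length in pixels is half the picture's height over the tangent of half this angle, whatever the lens; pixels are square), "cx", "cy" (the principal point, pixels), "k1" (the pictures are not rectified: a ray, as slopes to the right and down, at radius r is drawn at 1 + k1 r^2 times it, then the intrinsics apply), "extrinsics" (4x4, takes a point from camera to world coordinates); the wrist camera has in their place "T_tool_cam" (4x4, takes a point from camera to tool coordinates, whose origin is the TCP and whose axes are the flange's). Camera axes: x right, y down, z forward; pixel columns grow to the right and rows downward; lengths in m; the calibration is good to about 2 mm. A picture is of the moment at which its call begins: read the wrist's pose just before it.
- ctrl.hand_in(): hands the job in; it is judged then, once.
The state is a dict: "time_s": time; "q": joint angles; "dq": joint speeds; "joint_efforts": joint torques, N m; "eef_pos": TCP position; "eef_rot": TCP orientation; "wrist_force": force on the tool from outside, world axes, zero at the start; "torque": the same for the moment, N m; "opening": opening from 0.0 (shut) to 1.0 (fully open); "grasp_force": force on a finger pad.
Only numpy, scipy, OpenCV 4.12 (cv2) and the standard library are available. Lean on these libraries where they do the work, as an engineer would, in place of code of your own. Each camera call takes 0.05 s, during which the arm holds its last target. There are 200 camera calls.

## Task

Put the empty stack-nest tote squarely on top of the identical one that holds the honey jars. Turn it end for end relative to that one, so that their pull tongues are at opposite ends and it stacks level on the rim instead of nesting down onto the jars. Leave the loaded tote standing where it is, and do not move the plain bin.

Things in the scene. Friction and masses are not known exactly. Their poses are not given: they have to be found in the camera images.
- tote_loaded: White plastic tote, long open box 60 mm high holding two amber jars (tops 45 mm up). Top half 178 (x) by 60 mm (y) outside; lower half stepped in to 164 by 46, with fluted sides. Tabs stick into its mouth, flush with the rim. A pull tongue 18 mm long is at the +x end only. Loose, 0.28 kg with jars. Origin: centre of underside; x towards tongue, z up. A stacked twin's underside lies 60 mm above it.
- tote_spare: The loaded tote's empty twin (same size, shape, colour, axes and origin), 0.1 kg, upright on the counter, to the left or right. With tongues at the same end its flutes let the tabs in and it nests, sinking in; with tongues at opposite ends it rests on tabs and rim. Hold from above across its 60 mm width at mid-length, on the smooth vertical upper walls (33 to 60 mm above its underside).
- spare_pull (a point): Point on the top of the spare tote's pull tongue, 100 mm along +x from the spare tote's origin and 60 mm above its underside.
- plain_bin: Bystander: plain white straight-sided open bin 130 mm (x) by 95 mm (y) by 60 mm high, no tongue, no tabs, empty, 0.12 kg, on the counter. It stays where it is. Origin: centre of the underside, z up.
Things that resemble listed ones, but are neither listed nor needed, are in the scene too. What is shaped like the tote_loaded but green or red is not meant.

How it is judged:
At the end, for the whole second after the job is handed in: Spare tote stacked level, released and still on the loaded tote: underside 60 mm (within 5 mm) above the other's, centred within 18 mm along and 12 mm across, parallel within 12 degrees, tongues at opposite ends; the loaded tote still flat on the counter (x of tote_spare in the frame of tote_loaded between -0.018 and 0.018 m and y of tote_spare in the frame of tote_loaded between -0.012 and 0.012 m and z of tote_spare in the frame of tote_loaded between 0.055 and 0.065 m and x of spare_pull in the frame of tote_loaded below -0.07 m and angle between the x axis of tote_spare and the x axis of tote_loaded, either way round below 0.21 rad and angle between tote_spare's own z axis and vertical below 0.09 rad and angle between tote_loaded's own z axis and vertical below 0.05 rad and height (world z) of tote_loaded below 0.006 m and linear speed of tote_spare below 0.02 m/s and angular speed of tote_spare below 0.1 rad/s); the robot touches nothing.
It fails at once if the plain bin is moved by more than 30 mm (distance of plain_bin from where it was at the start of the episode above 0.03 m).
It fails at once if the loaded tote is pushed more than 40 mm from where it stood (distance of tote_loaded from where it was at the start of the episode above 0.04 m).
It also fails if it takes over 35 s, if anything falls off the work surface, if the arm or the gripper's body presses on something with over 40 N, if the wrist force passes 120 N, or if a joint passes its speed limit or range.

## Working session

There is one attempt and no reset: what is moved stays moved. The work goes in short steps, Python scripts to look and compute and a tool call to move; the robot and the scene stay as the last step left them, time stands still between calls to the robot, and variables do not carry over. Pictures are saved under pics/ and viewed, at most 10 in all, crops included, and the job is handed in when it is done.

Besides the shell and the picture viewer there is one more tool, called after ">>>" by a JSON object that holds its "method" and its "body", one argument or row to a line. servo_tool: Moves the arm, as the interface text tells. Its arguments: {"type":"object","properties":{"series":{"type":"string"}},"required":["series"]}

```bash
mkdir -p pics
cat > h.py <<'E'
import numpy as np, cv2
from scipy.spatial.transform import Rotation as R
def cloud(c,T=None):
    z=c["z_map"];h,w=z.shape;f=h/2/np.tan(np.radians(c["fovy"])/2)
    u,v=np.meshgrid(np.arange(w),np.arange(h))
    K=np.array([[f,0,c["cx"]],[0,f,c["cy"]],[0,0,1]])
    p=np.stack([u,v],-1).reshape(-1,1,2).astype(float)
    s=cv2.undistortPoints(p,K,np.array([c["k1"],0,0,0.])).reshape(h,w,2)
    P=np.concatenate([s*z[...,None],z[...,None]],-1)
    T=c["extrinsics"] if T is None else T
    P=P@T[:3,:3].T+T[:3,3]; P[z==0]=np.nan
    return P
def tool(o):
    T=np.eye(4);q=o["eef_rot"];T[:3,:3]=R.from_quat([q[1],q[2],q[3],q[0]]).as_matrix();T[:3,3]=o["eef_pos"];return T
E
python3 - <<'E'
from bench import ctrl
from h import *
o=ctrl.get_obs();print(o); print(tool(o).round(3))
a=[]
for n in("scene","top"):
    c=ctrl.camera(n);a.append(c["img"]);np.savez(n,**c);print(n,c["fovy"],c["k1"],c["extrinsics"])
    cv2.imwrite(f"pics/{n}.png",c["img"][...,::-1])
E
```

```text
{'time_s': 0.0, 'q': array([ 1.03871532e+00,  1.81540220e-01,  1.60801800e+00,  5.79434446e-06,
        1.35380164e+00, -2.06341191e-01]), 'dq': array([-4.08578504e-04, -8.86813134e-04,  6.48500863e-04,  9.39639311e-05,
        1.02807954e-03,  1.63147181e-03]), 'joint_efforts': array([-5.78133531e-04, -4.44878983e+01, -3.51330972e+01, -5.62172172e-04,
        9.70745663e-03,  2.16363759e-05]), 'eef_pos': array([0.18370886, 0.54425087, 0.21727981]), 'eef_rot': array([-3.21513118e-04,  1.62151351e-01,  9.86765503e-01, -8.23039742e-04]), 'wrist_force': array([0.40004463, 0.08747951, 0.09867007]), 'torque': array([0.06973141, 0.0164918 , 0.02374731]), 'grasp_force': 0.0, 'opening': 1.0044702456574899}
[[-0.947  0.32  -0.001  0.184]
 [ 0.32   0.947 -0.002  0.544]
 [ 0.    -0.002 -1.     0.217]
 [ 0.     0.     0.     1.   ]]
scene 42.89053320538817 -0.18963070914632857 [[-0.85581149  0.3082026  -0.41544898  0.88697944]
 [ 0.51727491  0.50420799 -0.69152077  0.79422629]
 [-0.0036558  -0.80671275 -0.59093246  0.73451034]
 [ 0.          0.          0.          1.        ]]
top 45.26656599813657 -0.14959434475845648 [[-0.01575039 -0.99338188  0.11377332  0.3115623 ]
 [-0.99964898  0.01322018 -0.02295941  0.03916932]
 [ 0.02130336 -0.114095   -0.99324141  1.0838661 ]
 [ 0.          0.          0.          1.        ]]
```

View pics/scene.png

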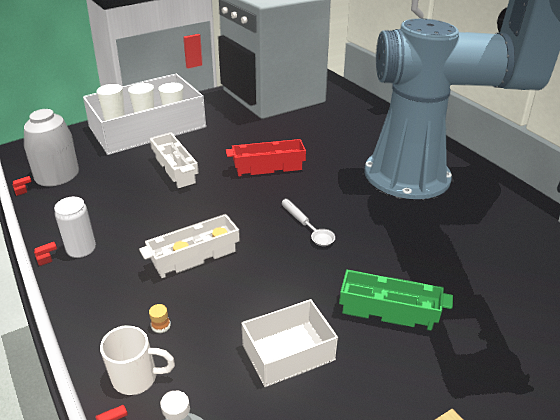

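View pics/top.png

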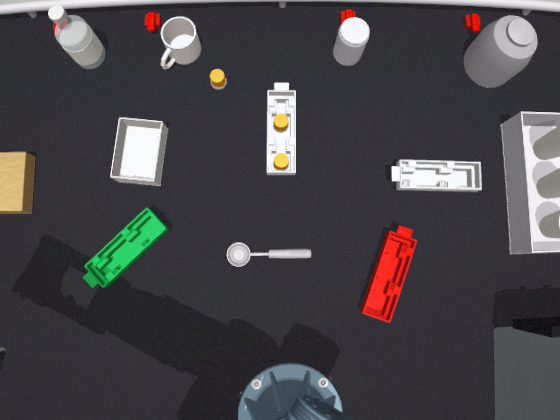

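The loaded tote is at about (281,132) in the top view, with its tongue up (+x). The spare is at about (440,175), with its tongue left (+y). Next I'll measure both.

```bash
cat >> h.py <<'E'
def rim(P,m,name,ang0):
    Q=P[m&(P[...,2]>.052)&(P[...,2]<.070)]
    (c,s,a)=cv2.minAreaRect((Q[:,:2]*1000).astype(np.float32))
    # long axis
    b=cv2.boxPoints((c,s,a));e=max([b[1]-b[0],b[2]-b[1]],key=np.linalg.norm);L=np.linalg.norm(e);e=e/L
    if e@[np.cos(ang0),np.sin(ang0)]<0:e=-e
    c=np.array(c); body=c-e*9
    print(name,len(Q),"size",np.round(s,1),"z",np.median(Q[:,2]).round(4),"origin mm",body.round(1),"yaw",np.degrees(np.arctan2(e[1],e[0])).round(2))
    return body/1000,np.arctan2(e[1],e[0])
E
python3 - <<'E'
from h import *
c=dict(np.load("top.npz"));P=cloud(c)
v,u=np.mgrid[:420,:560]
box=lambda a,b,x,y:(u>a)&(u<b)&(v>x)&(v<y)
rim(P,box(255,310,75,185),"loaded",0)
rim(P,box(380,490,145,205),"spare",np.pi/2)
rim(P,box(100,175,110,195),"bin",0)
E
```

```text
loaded 713 size [ 59.4 197.1] z 0.0594 origin mm [597.3   9.2] yaw -0.84
spare 753 size [199.4  60.9] z 0.0592 origin mm [ 500.9 -327.7] yaw 87.98
bin 441 size [ 96.2 130.9] z 0.0586 origin mm [554.8 315.6] yaw -6.39
```

```bash
cat > go.py <<'E'
import sys
from bench import ctrl
from h import *
# x y z(mm) of TCP, yaw of tool y (deg)
x,y,z,a=map(float,sys.argv[1:5]);a=np.radians(a)
o=ctrl.get_obs();T=tool(o)
ty=np.array([np.cos(a),np.sin(a),0]);tz=np.array([0,0,-1.]);G=np.stack([np.cross(ty,tz),ty,tz],1)
print("shift",(T[:3,:3].T@(np.array([x,y,z])/1000-T[:3,3])).round(4),"turn",np.degrees(R.from_matrix(T[:3,:3].T@G).as_rotvec()).round(2),"t",round(o["time_s"],2),"q",o["q"].round(2),"F",o["wrist_force"].round(1),"grip",round(o["grasp_force"],1),round(o["opening"],3))
E
python3 go.py 450 150 250 30
```

```text
shift [-0.3784 -0.2884 -0.0323] turn [-9.000e-02  1.000e-02  4.133e+01] t 0.1 q [ 1.04  0.18  1.61 -0.    1.35 -0.21] F [0.5 0.8 0.7] grip 0.0 1.002
```

>>> {"method": "servo_tool", "body": {
  "series": "-1 -0.378 -0.288 -0.032 0 0 41;-1 -0.378 -0.288 -0.032 0 0 41;-1 -0.378 -0.288 -0.032 0 0 41;-1 -0.378 -0.288 -0.032 0 0 41;-1 -0.378 -0.288 -0.032 0 0 41;-1 -0.378 -0.288 -0.032 0 0 41;-1 -0.378 -0.288 -0.032 0 0 41;-1 -0.378 -0.288 -0.032 0 0 41;-1 -0.378 -0.288 -0.032 0 0 41;-1 -0.378 -0.288 -0.032 0 0 41;-1 -0.378 -0.288 -0.032 0 0 41;-1 -0.378 -0.288 -0.032 0 0 41"
}}

```text
time_s: 1.1
eef_pos: [0.4521, 0.147, 0.2504]
eef_rot: [0.001, 0.499, 0.867, -0.0]
wrist_force: [0.1, -0.8, -0.7]
opening: 1.0
grasp_force: 0.0
```

```bash
python3 go.py 500 -327 230 -2
```

```text
shift [-0.4339 -0.1966  0.0212] turn [ 0.04  0.1  32.15] t 1.1 q [ 0.07 -0.08  1.81 -0.    1.41 -0.46] F [ 0.1 -0.8 -0.7] grip 0.0 1.0
```

>>> {"method": "servo_tool", "body": {
  "series": "-1 -0.434 -0.197 0.02 0 0 32;-1 -0.434 -0.197 0.02 0 0 32;-1 -0.434 -0.197 0.02 0 0 32;-1 -0.434 -0.197 0.02 0 0 32;-1 -0.434 -0.197 0.02 0 0 32;-1 -0.434 -0.197 0.02 0 0 32;-1 -0.434 -0.197 0.02 0 0 32;-1 -0.434 -0.197 0.02 0 0 32;-1 -0.434 -0.197 0.02 0 0 32;-1 -0.434 -0.197 0.02 0 0 32;-1 -0.434 -0.197 0.02 0 0 32;-1 -0.434 -0.197 0.02 0 0 32"
}}

```text
time_s: 2.1
eef_pos: [0.4984, -0.3279, 0.2292]
eef_rot: [0.0, 0.718, 0.696, -0.001]
wrist_force: [-0.7, 0.4, 0.9]
opening: 1.0
grasp_force: 0.0
```

>>> {"method": "servo_tool", "body": {
  "series": "-1 0 0 0 0 0 0;-1 0 0 0 0 0 0"
}}

```text
time_s: 2.27
eef_pos: [0.4985, -0.3237, 0.2291]
eef_rot: [-0.001, 0.718, 0.696, 0.0]
wrist_force: [-0.0, 0.3, 0.3]
opening: 1.003
grasp_force: 0.0
```

```bash
python3 - <<'E'
from bench import ctrl
from h import *
o=ctrl.get_obs();c=ctrl.camera("wrist");T=tool(o)@c["T_tool_cam"];P=cloud(c,T)
cv2.imwrite("pics/w1.png",c["img"][...,::-1])
d=np.hypot(P[...,0]-.5,P[...,1]+.32)
print(np.nanmin(P[...,2]),np.nanmax(P[...,2]))
rim(P,d<.13,"spare",np.pi/2)
E
python3 go.py 500 -327 80 -2
```

```text
-0.004264702095872763 0.3378473076022072
spare 3207 size [194.4 150.2] z 0.0591 origin mm [ 458.4 -326.2] yaw 88.5
shift [-0.0046  0.0016  0.1494] turn [-0.07 -0.09  0.3 ] t 2.32 q [-0.77  0.21  1.54  0.    1.38 -0.74] F [ 0.7  0.7 -0.1] grip 0.0 0.999
```

View pics/w1.png

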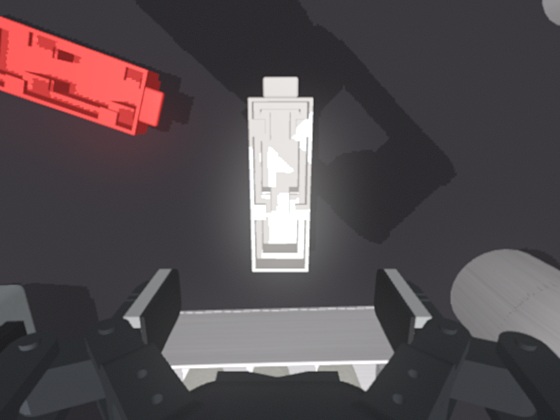

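The spare is centred at about (280,185) with its tongue at (280,87) on the +y side. Part of the red tote got into the mask, so I'll crop by pixel box. The crate along the bottom needs a clearance check.

```bash
python3 - <<'E'
from bench import ctrl
from h import *
o=ctrl.get_obs();c=ctrl.camera("wrist");P=cloud(c,tool(o)@c["T_tool_cam"])
v,u=np.mgrid[:420,:560]
rim(P,(u>235)&(u<328)&(v>65)&(v<280),"spare",np.pi/2)
c=dict(np.load("top.npz"));P=cloud(c)
Q=P[(u>495)&(v>100)&(v<260)&(P[...,2]>.03)];print("crate",np.nanpercentile(Q[:,1],99),np.nanmax(Q[:,2]))
E
python3 go.py 500 -327 50 -2
```

```text
spare 3122 size [195.2  60. ] z 0.0591 origin mm [ 503.3 -327.4] yaw 88.29
crate -0.4977469429087739 0.1378180721963026
shift [-0.0052  0.0014  0.1797] turn [-0.04 -0.07  0.36] t 2.37 q [-0.77  0.21  1.54  0.    1.38 -0.74] F [ 0.   0.1 -0.1] grip 0.0 1.002
```

>>> {"method": "servo_tool", "body": {
  "series": "-1 -0.005 0.003 0.03 0 0 0.3;-1 -0.005 0.003 0.06 0 0 0.3;-1 -0.005 0.003 0.09 0 0 0.3;-1 -0.005 0.003 0.12 0 0 0.3;-1 -0.005 0.003 0.14 0 0 0.3;-1 -0.005 0.003 0.155 0 0 0.3;-1 -0.005 0.003 0.165 0 0 0.3;-1 -0.005 0.003 0.173 0 0 0.3;-1 -0.005 0.003 0.178 0 0 0.3;-1 -0.005 0.003 0.18 0 0 0.3;-1 -0.005 0.003 0.18 0 0 0.3;-1 -0.005 0.003 0.18 0 0 0.3"
}}

```text
time_s: 3.37
eef_pos: [0.5025, -0.3286, 0.0511]
eef_rot: [0.001, 0.719, 0.695, 0.0]
wrist_force: [-0.5, -0.1, 0.1]
opening: 1.0
grasp_force: 0.0
```

>>> {"method": "servo_tool", "body": {
  "series": "-0.6 0 0 0 0 0 0;-0.3 0 0 0 0 0 0;0 0 0 0 0 0 0;0.3 0 0 0 0 0 0;1 0 0 0 0 0 0;1 0 0 0 0 0 0;1 0 0 0 0 0 0;1 0 0 0 0 0 0;1 0 0 0 0 0 0;1 0 0 0 0 0 0"
}}

```text
time_s: 4.2
eef_pos: [0.502, -0.3282, 0.0502]
eef_rot: [-0.0, 0.719, 0.695, 0.0]
wrist_force: [-0.0, 0.3, -0.2]
opening: -0.005
grasp_force: 0.0
```

The fingers shut without holding anything, so I'll look before moving.

Run:
```python
from bench import ctrl
from h import *
c=ctrl.camera("wrist");s=ctrl.camera("top")
o=ctrl.get_obs()
cv2.imwrite("pics/w2.png",np.hstack([c["img"][...,::-1][:,100:460],s["img"][60:260,330:530,::-1].repeat(2,0).repeat(2,1)[:420].copy() if 0 else cv2.resize(s["img"][60:270,330:540,::-1],(420,420))]))
P=cloud(s);v,u=np.mgrid[:420,:560]
m=(u>380)&(u<490)&(v>145)&(v<205)
rim(P,m,"spare",np.pi/2)
print(o["opening"],o["eef_pos"])
```

```text
spare 404 size [99.9 62. ] z 0.0592 origin mm [ 502.1 -277.7] yaw 85.75
0.0029916621095541864 [ 0.50197266 -0.32823296  0.05018388]
```

View pics/w2.png

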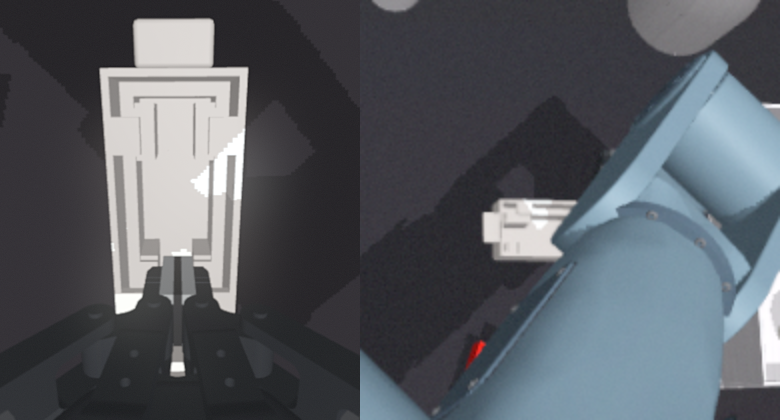

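The fingers look shut inside the tote's outline at about (180,275), with the walls still outside them. I'll check depths for the finger and rim positions.

Run:
```python
from bench import ctrl
from h import *
o=ctrl.get_obs();c=ctrl.camera("wrist");P=cloud(c,tool(o)@c["T_tool_cam"])
for n,(u,v) in dict(tongue=(273,40),farL=(205,75),farR=(342,75),wallL=(207,150),wallR=(343,150),wl2=(218,280),wr2=(337,280),floor=(280,180),floor2=(250,235),padL=(270,275),padR=(290,275),tipL=(270,258),gap=(278,370),lk=(250,300),bl=(225,300),table=(420,250)).items():
    print(n,P[v,u].round(4))
print((c["T_tool_cam"]).round(3))
```

```text
tongue [ 0.5058 -0.2279  0.0599]
farL [ 0.4776 -0.2397  0.0591]
farR [ 0.5333 -0.2417  0.06  ]
wallL [ 0.4753 -0.2699  0.0588]
wallR [ 0.5348 -0.2719  0.0587]
wl2 [ 0.4748 -0.3331  0.0592]
wr2 [ 0.5443 -0.3685 -0.0013]
floor [ 0.5069 -0.2959  0.0015]
floor2 [ 0.4862 -0.3314  0.0032]
padL [ 0.5015 -0.3181  0.0842]
padR [ 0.5095 -0.3178  0.0853]
tipL [ 0.5012 -0.3177  0.0689]
gap [ 0.5017 -0.4125  0.0323]
lk [ 0.4954 -0.3147  0.1077]
bl [ 0.4775 -0.3438  0.06  ]
table [ 5.992e-01 -3.472e-01 -2.000e-04]
[[ 0.    -0.957 -0.291  0.074]
 [ 1.     0.     0.001  0.002]
 [-0.001 -0.291  0.957 -0.155]
 [ 0.     0.     0.     1.   ]]
```

Run:
```python
from bench import ctrl
from h import *
o=ctrl.get_obs();c=ctrl.camera("wrist");P=cloud(c,c["T_tool_cam"])
print(c["fovy"],c["cx"],c["cy"],c["k1"])
for v in list(range(240,300,4)):print(v,P[v,272].round(4),P[v,288].round(4),c["z_map"][v,272].round(3),c["img"][v,272])
```

```text
64.8653008071027 277.18602160313566 211.4921449430422 0.020379063298964308
240 [-0.0074 -0.0013  0.0476] [-0.0073  0.0092  0.0475] 0.217 [216 211 208]
244 [-0.0105 -0.0013  0.0481] [-0.0105  0.0093  0.0483] 0.219 [215 212 208]
248 [-0.0132 -0.0013  0.0479] [-0.0133  0.0093  0.0481] 0.219 [215 211 208]
252 [-0.0157 -0.0013  0.0471] [-0.0157  0.0093  0.047 ] 0.219 [249 250 247]
256 [ 0.011  -0.0003 -0.0176] [ 0.0109  0.007  -0.0174] 0.15 [155 154 153]
260 [ 0.0106 -0.0002 -0.0211] [ 0.0109  0.0068 -0.0216] 0.146 [131 132 132]
264 [ 0.0105 -0.0002 -0.0248] [ 0.0101  0.0068 -0.024 ] 0.143 [131 131 132]
268 [ 0.0104 -0.0001 -0.0285] [ 0.0106  0.0066 -0.0288] 0.139 [130 131 132]
272 [ 0.011  -0.0001 -0.0332] [ 0.0103  0.0065 -0.0319] 0.135 [130 131 132]
276 [ 0.0108 -0.     -0.0361] [ 0.0103  0.0064 -0.0353] 0.132 [129 131 132]
280 [ 0.0106  0.     -0.039 ] [ 0.0107  0.0063 -0.0393] 0.129 [128 129 130]
284 [ 0.0101  0.0001 -0.0413] [ 0.0102  0.0062 -0.0415] 0.127 [123 124 125]
288 [ 0.0108  0.0001 -0.0456] [ 0.0107  0.0061 -0.0454] 0.123 [122 124 124]
292 [ 0.0103  0.0001 -0.0475] [ 0.0104  0.006  -0.0477] 0.121 [117 119 119]
296 [ 0.0097  0.0002 -0.0493] [ 0.0102  0.0059 -0.0501] 0.12 [175 176 177]
```

By the camera, the shut fingertips are at tool z ≈ -16 mm, not +25 mm. They closed just above the rim (tips at about 66 mm), so the reported TCP frame is about 40 mm ahead of where the text puts it. I'll open and re-measure the open tips before going lower.

>>> {"method": "servo_tool", "body": {
  "series": "-1 0 0 0 0 0 0;-1 0 0 0 0 0 0;-1 0 0 0 0 0 0;-1 0 0 0 0 0 0;-1 0 0 0 0 0 0;-1 0 0 0 0 0 0;-1 0 0 0 0 0 0;-1 0 0 0 0 0 0"
}}

```text
time_s: 5.07
eef_pos: [0.502, -0.3283, 0.0502]
eef_rot: [0.0, 0.719, 0.695, 0.0]
wrist_force: [0.2, 0.3, -0.4]
opening: 1.004
grasp_force: 0.0
```

```bash
python3 - <<'E'
from bench import ctrl
from h import *
o=ctrl.get_obs();c=ctrl.camera("wrist");P=cloud(c,c["T_tool_cam"]);W=cloud(c,tool(o)@c["T_tool_cam"])
m=(abs(P[...,0])<.02)&(abs(P[...,1])<.07)&(abs(P[...,1])>.036)&(P[...,2]<0.01)&(P[...,2]>-.06)
for s in(-1,1):
    Q=P[m&(P[...,1]*s>0)&(W[...,2]>.066)];print(s,len(Q),"tip z",np.percentile(Q[:,2],[90,99]).round(4),"inner/outer y",np.percentile(abs(Q[:,1]),[2,98]).round(4),"x",np.percentile(Q[:,0],[2,98]).round(4))
    print(" below -0.03:",np.percentile(abs(Q[Q[:,2]>-.035][:,1]),[2,98]).round(4))
v,u=np.mgrid[:420,:560]
Q=W[(abs(W[...,2]-.0592)<.004)&(abs(W[...,0]-.5)<.045)&(W[...,1]>-.3)&(W[...,1]<-.25)]
print("rim x",np.percentile(Q[:,0],[1,99]).round(4))
cv2.imwrite("pics/w3.png",c["img"][...,::-1])
E
python3 go.py 502 -327.5 10 -1.8
```

```text
-1 2725 tip z [-0.0321 -0.0265] inner/outer y [0.0404 0.0536] x [-0.0103  0.0113]
 below -0.03: [0.0405 0.0519]
1 2742 tip z [-0.0323 -0.0266] inner/outer y [0.0443 0.0577] x [-0.0103  0.0113]
 below -0.03: [0.0444 0.056 ]
rim x [0.4746 0.5347]
shift [ 0.0007 -0.      0.0402] turn [-0.    0.   -0.16] t 5.12 q [-0.78  0.43  1.66 -0.    1.05 -0.74] F [-0.2  0.5 -0.3] grip 0.0 1.001
```

View pics/w3.png

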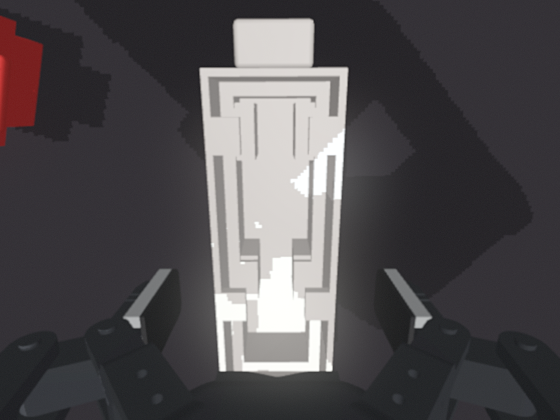

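The open tips are at tool z ≈ -27 mm. The pads at (155,300) and (400,300) straddle the tote centrally, so I'll go 41 mm lower and grip.

>>> {"method": "servo_tool", "body": {
  "series": "-1 0.001 0 0.01 0 0 0;-1 0.001 0 0.02 0 0 0;-1 0.001 0 0.028 0 0 0;-1 0.001 0 0.036 0 0 0;-1 0.001 0 0.041 0 0 0;-1 0.001 0 0.041 0 0 0;-0.6 0.001 0 0.041 0 0 0;-0.3 0.001 0 0.041 0 0 0;0 0.001 0 0.041 0 0 0"
}}

```text
time_s: 5.87
eef_pos: [0.5026, -0.3279, 0.0102]
eef_rot: [0.001, 0.719, 0.695, -0.0]
wrist_force: [-0.3, 0.9, -1.9]
opening: 0.694
grasp_force: 64.9
```

>>> {"method": "servo_tool", "body": {
  "series": "1 0 0 0 0 0 0;1 0 0 0 0 0 0;1 0 0 0 0 0 0;1 0 0 0 0 0 0;1 0 0 0 0 0 0"
}}

```text
time_s: 6.28
eef_pos: [0.5024, -0.3276, 0.0098]
eef_rot: [0.001, 0.719, 0.695, 0.0]
wrist_force: [0.3, -0.3, 4.5]
opening: 0.692
grasp_force: 65.7
```

>>> {"method": "servo_tool", "body": {
  "series": "1 0 0 -0.01 0 0 0;1 0 0 -0.025 0 0 0;1 0 0 -0.045 0 0 0;1 0 0 -0.065 0 0 0;1 0 0 -0.085 0 0 0;1 0 0 -0.105 0 0 0;1 0 0 -0.12 0 0 0;1 0 0 -0.13 0 0 0;1 0 0 -0.13 0 0 0"
}}

```text
time_s: 7.03
eef_pos: [0.503, -0.3281, 0.1419]
eef_rot: [0.002, 0.719, 0.695, 0.0]
wrist_force: [0.3, 0.5, -1.0]
opening: 0.69
grasp_force: 65.3
```

```bash
python3 go.py 560 -150 140 45; python3 go.py 597.5 9 140 89.2
```

```text
shift [0.18   0.0509 0.0016] turn [  0.1    0.22 -46.96] t 7.03 q [-0.78  0.31  1.61 -0.    1.22 -0.74] F [ 0.3  0.5 -1. ] grip 65.3 0.69
shift [0.3401 0.0829 0.0012] turn [ 1.000e-02  2.600e-01 -9.116e+01] t 7.03 q [-0.78  0.31  1.61 -0.    1.22 -0.74] F [ 0.3  0.5 -1. ] grip 65.3 0.69
```

>>> {"method": "servo_tool", "body": {
  "series": "1 0.007 0.002 0 0 0 -2;1 0.02 0.006 0 0 0 -5;1 0.038 0.01 0 0 0 -10;1 0.056 0.016 0 0 0 -15;1 0.075 0.021 0 0 0 -20;1 0.094 0.026 0 0 0 -25;1 0.113 0.031 0 0 0 -30;1 0.132 0.037 0 0 0 -35;1 0.15 0.042 0 0 0 -40;1 0.165 0.046 0 0 0 -44;1 0.175 0.049 0 0 0 -46;1 0.18 0.05 0 0 0 -47"
}}

```text
time_s: 8.03
eef_pos: [0.5576, -0.1469, 0.1377]
eef_rot: [-0.001, 0.381, 0.925, 0.0]
wrist_force: [0.1, 1.0, -0.7]
opening: 0.694
grasp_force: 65.1
```

```bash
python3 go.py 597.5 9 140 89.2
```

```text
shift [ 0.0815  0.1388 -0.0021] turn [ 3.000e-02 -1.600e-01 -4.397e+01] t 8.03 q [-0.46  0.27  1.67  0.    1.2  -1.25] F [ 0.1  1.  -0.7] grip 65.1 0.694
```

>>> {"method": "servo_tool", "body": {
  "series": "1 0.003 0.005 0 0 0 -2;1 0.009 0.015 0 0 0 -5;1 0.018 0.03 0 0 0 -10;1 0.027 0.045 0 0 0 -15;1 0.036 0.06 -0.001 0 0 -20;1 0.046 0.08 -0.001 0 0 -25;1 0.056 0.095 -0.001 0 0 -30;1 0.066 0.112 -0.002 0 0 -35;1 0.074 0.126 -0.002 0 0 -40;1 0.079 0.134 -0.002 0 0 -43;1 0.0815 0.139 -0.002 0 0 -44;1 0.0815 0.139 -0.002 0 0 -44"
}}

```text
time_s: 9.03
eef_pos: [0.5987, 0.0075, 0.1408]
eef_rot: [-0.0, 0.008, 1.0, 0.0]
wrist_force: [-0.1, -0.3, -1.2]
opening: 0.692
grasp_force: 65.1
```

>>> {"method": "servo_tool", "body": {
  "series": "1 0 0 0 0 0 0;1 0 0 0 0 0 0"
}}

```text
time_s: 9.2
eef_pos: [0.5985, 0.006, 0.141]
eef_rot: [-0.0, 0.009, 1.0, -0.0]
wrist_force: [0.5, -0.5, -1.7]
opening: 0.692
grasp_force: 65.1
```

```bash
python3 go.py 597.5 9 80 89.2;python3 - <<'E'
from bench import ctrl
from h import *
o=ctrl.get_obs();c=ctrl.camera("wrist");W=cloud(c,tool(o)@c["T_tool_cam"]);s=ctrl.camera("scene")
cv2.imwrite("pics/p1.png",np.hstack([cv2.resize(c["img"][...,::-1],(400,300)),cv2.resize(s["img"][120:330,80:360,::-1],(400,300))]))
np.savez("w4",W=W,img=c["img"])
for nm,lo,hi in(("spare",.175,.205),("loaded",.052,.066)):
    m=(W[...,2]>lo)&(W[...,2]<hi)&(abs(W[...,1])<.08)&(c["img"].min(-1)>90)
    Q=W[m]; print(nm,len(Q)); 
    if len(Q)>9: print(np.percentile(Q,[1,50,99],axis=0).round(4))
E
```

```text
shift [0.0011 0.003  0.061 ] turn [-0.01 -0.02 -0.27] t 9.2 q [-0.19  0.31  1.61 -0.    1.22 -1.74] F [ 0.5 -0.5 -1.7] grip 65.1 0.692
spare 26429
[[ 0.4977 -0.0272  0.1758]
 [ 0.5344  0.007   0.1901]
 [ 0.6226  0.0391  0.1947]]
loaded 0
```

View pics/p1.png

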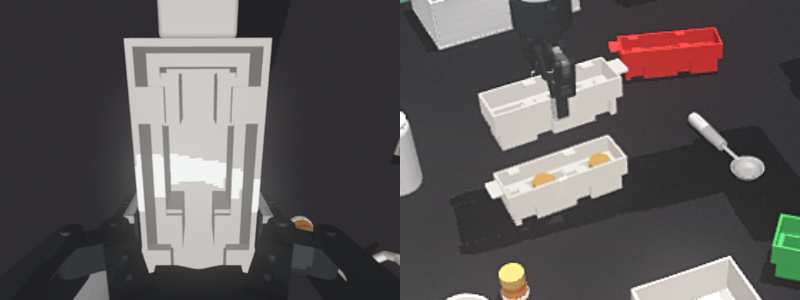

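The spare's tongue points to -x (right in the scene crop) and the loaded tote's to +x, so they are opposed, and it hangs level above. Its underside is now at about 131 mm, so it has about 71 mm to go down.

>>> {"method": "servo_tool", "body": {
  "series": "1 0.001 0.003 0 0 0 -0.3;1 0.001 0.003 0.01 0 0 -0.3;1 0.001 0.003 0.022 0 0 -0.3;1 0.001 0.003 0.034 0 0 -0.3;1 0.001 0.003 0.045 0 0 -0.3;1 0.001 0.003 0.053 0 0 -0.3;1 0.001 0.003 0.058 0 0 -0.3;1 0.001 0.003 0.061 0 0 -0.3;1 0.001 0.003 0.063 0 0 -0.3;1 0.001 0.003 0.063 0 0 -0.3;1 0.001 0.003 0.063 0 0 -0.3"
}}

```text
time_s: 10.22
eef_pos: [0.5982, 0.0098, 0.0786]
eef_rot: [0.0, 0.006, 1.0, -0.0]
wrist_force: [0.3, 0.3, -1.3]
opening: 0.692
grasp_force: 65.1
```

>>> {"method": "servo_tool", "body": {
  "series": "1 0 0 0.002 0 0 0;1 0 0 0.004 0 0 0;1 0 0 0.006 0 0 0;1 0 0 0.006 0 0 0;1 0 0 0.006 0 0 0"
}}

```text
time_s: 10.63
eef_pos: [0.5976, 0.0099, 0.072]
eef_rot: [-0.0, 0.006, 1.0, 0.0]
wrist_force: [-0.5, 0.3, -1.0]
opening: 0.692
grasp_force: 65.1
```

Underside is now at about 62 mm with no contact. I'll go down in 1 mm steps.

>>> {"method": "servo_tool", "body": {
  "series": "1 0 0 0.001 0 0 0;1 0 0 0.001 0 0 0;1 0 0 0.002 0 0 0;1 0 0 0.002 0 0 0"
}}

```text
time_s: 10.97
eef_pos: [0.5977, 0.0099, 0.07]
eef_rot: [-0.0, 0.006, 1.0, 0.0]
wrist_force: [-0.6, 0.2, -0.4]
opening: 0.692
grasp_force: 65.1
```

>>> {"method": "servo_tool", "body": {
  "series": "1 0 0 0.001 0 0 0;1 0 0 0.001 0 0 0;1 0 0 0.001 0 0 0"
}}

```text
time_s: 11.22
eef_pos: [0.5978, 0.0099, 0.0698]
eef_rot: [0.0, 0.006, 1.0, -0.0]
wrist_force: [-4.1, 0.6, 5.2]
opening: 0.698
grasp_force: 65.6
```

Contact at the expected height. Now release gradually and retreat straight up.

>>> {"method": "servo_tool", "body": {
  "series": "0.2 0 0 0 0 0 0;-0.2 0 0 0 0 0 0;-0.5 0 0 0 0 0 0;-0.7 0 0 0 0 0 0;-1 0 0 0 0 0 0;-1 0 0 0 0 0 0;-1 0 0 0 0 0 0;-1 0 0 0 0 0 0"
}}

```text
time_s: 11.88
eef_pos: [0.5977, 0.0099, 0.0691]
eef_rot: [-0.0, 0.006, 1.0, -0.0]
wrist_force: [-0.7, 0.1, -0.6]
opening: 0.995
grasp_force: 0.0
```

>>> {"method": "servo_tool", "body": {
  "series": "-1 0 0 -0.005 0 0 0;-1 0 0 -0.015 0 0 0;-1 0 0 -0.03 0 0 0;-1 0 0 -0.05 0 0 0;-1 0 0 -0.07 0 0 0;-1 0 0 -0.09 0 0 0;-1 0 0 -0.11 0 0 0;-1 0 0 -0.13 0 0 0;-1 0 0 -0.14 0 0 0;-1 0 0 -0.14 0 0 0;-1 0 0 -0.14 0 0 0;-1 0 0 -0.14 0 0 0"
}}

```text
time_s: 12.88
eef_pos: [0.597, 0.01, 0.2079]
eef_rot: [-0.001, 0.006, 1.0, 0.0]
wrist_force: [0.7, 0.8, -0.3]
opening: 0.997
grasp_force: 0.0
```

Run:
```python
from bench import ctrl
from h import *
o=ctrl.get_obs();c=ctrl.camera("wrist");W=cloud(c,tool(o)@c["T_tool_cam"]);s=ctrl.camera("scene");S=cloud(s)
cv2.imwrite("pics/p2.png",np.hstack([cv2.resize(c["img"][...,::-1],(400,300)),cv2.resize(s["img"][120:330,80:360,::-1],(400,300))]))
m=(W[...,2]>.112)&(W[...,2]<.128)&(abs(W[...,1])<.06)&(W[...,0]>.45)&(W[...,0]<.72)
Q=W[m];(cc,sz,a)=cv2.minAreaRect((Q[:,:2]*1000).astype(np.float32));print("spare rim box",cc,sz,a)
A=np.c_[Q[:,:2],np.ones(len(Q))];print("rim z",np.median(Q[:,2]),"tilt",np.linalg.lstsq(A,Q[:,2],rcond=None)[0])
m=(W[...,2]>.054)&(W[...,2]<.063)&(abs(W[...,1])<.06)&(W[...,0]>.6);Q=W[m];print("loaded tongue",len(Q),np.percentile(Q,[2,98],axis=0).round(4) if len(Q) else "")
m=(S[...,2]>.054)&(S[...,2]<.063)&(abs(S[...,1])<.06)&(S[...,0]>.66)&(S[...,0]<.75);Q=S[m];print("scene",len(Q),np.percentile(Q,[2,98],axis=0).round(4) if len(Q) else "")
print(o["time_s"],o["wrist_force"],o["eef_pos"])
```

```text
spare rim box (590.1784057617188, 9.730670928955078) (60.18349838256836, 196.9251708984375) 89.48623657226562
rim z 0.11903882077045419 tilt [-0.00558496  0.00118043  0.12185772]
loaded tongue 2114 [[ 0.601  -0.01    0.0608]
 [ 0.678   0.0285  0.063 ]]
scene 222 [[ 0.6616 -0.02    0.0545]
 [ 0.7053  0.039   0.0628]]
12.8833 [ 0.66081607  0.79281132 -0.30470586] [0.59698358 0.01004373 0.2079492 ]
```

View pics/p2.png

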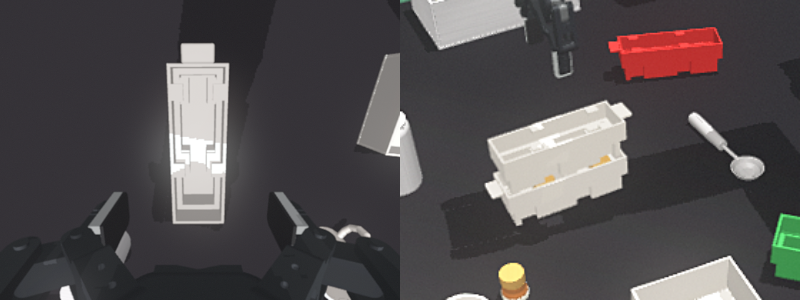

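The spare sits level, with its rim at 119 mm and tongues opposed. It is centred at (599, 10) mm against (597, 9) mm for the loaded tote, and the gripper is clear, so I'm handing in.

```bash
python3 -c "
from bench import ctrl
print(ctrl.hand_in())"
```

```text
the job is handed in; nothing more can be done
None
```

The spare tote is stacked level on the loaded one, turned end for end and centred within about 2 mm, and the job was handed in at about 13 s; no verdict came back.

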